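# Set the metering valve and lock it

### The arm

A 6-joint arm with a two-finger parallel gripper is mounted at the origin on a cart in front of the work surface, level with it; the furniture and walls round the work are solid. World frame = base frame: x ahead of the robot, y to its left, z up, the work surface at z = 0. Lengths are in m, angles in degrees, forces in N, time in s.
With the tool pointing down it reaches from about 0.35 to 0.875 m from the base axis. Payload 4.2 kg.
Tool frame: the origin (TCP) lies at the very end of the fingers, on their centre line; the grasp point (between the pads) lies 19 mm behind it; z points along the fingers, y is the line along which they close (so a half turn about z gives the same grasp; the last joint's range is limited). The gripper opens to 87 mm and grips with 3 to 60 N. Pads are 19 mm wide; open, the fingers measure 117 mm over their backs; the gripper's body (75 mm by 190 mm) begins 51 mm behind the grasp point.
Start: joints at [83.629, 22.042, 0.453, 0, -68.411, -14.817], TCP at [0.226, 0.583, 0.223] pointing down, gripper open.
Joint ranges: [-179.83, 179.83], [-69.29, 118.12], [-61.27, 80.66], [-181.25, 117.63], [-171.15, -9.14], [-177.46, 177.46]. Speed limits (degrees/s): [159.86, 159.86, 180, 180, 180, 180].

### API

Orientations are given as a 3x3 rotation matrix whose columns are the frame's x, y, z axes.
In Python, from station import sense, cams, r gives the robot as it stands. The module is installed in compiled form; this text tells all that it offers.
- The arm moves only by the tool step_arm, never from a script. Its argument "targets" is text: rows parted by semicolons, each of 4 numbers parted by spaces: the shift along the tool's x, y, z in cm, then the turn about the tool's z in degrees. In form: x y z turn; .... A call has 1 to 12 rows; each row shifts and turns the commanded pose from where the row before left it, along the tool's axes as they then stand; what a row does not reach is not made up. A row lasts 1/12 s, in which the tool goes at most 41.7 mm and 7.16 degrees, less where a joint would pass 70% of its speed; a pose out of reach is approached as far as the arm can. A call with a gripper value outside its range is refused whole. "claw" is the finger opening in cm, from 0 to 8.7, set as the call begins (left out, the last holds). The fingers move at their own pace and stop on an object; the grip force is fixed at half the most. Time passes only in rows, so rows that do not move let the fingers close. It gives the time, the measured TCP pose, the force, the opening and the grip force at its end, in the units of the state.
- sense(): the state, without advancing time (a new reading comes with each control period).
- cams.capture(name): name is "scene" or "top" or "wrist"; returns a dict with "frame" (384x512x3 uint8, blue, green, red), "vertical_fov" (degrees; the focal length in pixels is half the picture's height over the tangent of half this angle, whatever the lens; pixels are square), "cx", "cy" (the principal point, pixels), "eye" and "rotation" of the camera in the world; the wrist camera has in their place "tool_from_camera" (4x4, takes a point from camera to tool coordinates, whose origin is the TCP and whose axes are the flange's). Camera axes: x right, y down, z forward; pixel columns grow to the right and rows downward; lengths in m; the calibration is good to about 2 mm. A picture is of the moment at which its call begins: read the wrist's pose just before it. There is no depth.
- r.finish_job(): hands the job in; it is judged then, once.
The state is a dict: "time_s": time; "joints": joint angles; "joint_velocities": joint speeds; "effort": joint torques, N m; "tcp_pos": TCP position; "ee_rot": TCP orientation; "wrist_force": force on the tool from outside, world axes, zero at the start; "moment": the same for the moment, N m; "gripper_width": opening from 0.0 (shut) to 1.0 (fully open); "gripper_force": force on a finger pad.
Only numpy, scipy, OpenCV 4.12 (cv2) and the standard library are available. Lean on these libraries where they do the work, as an engineer would, in place of code of your own. Each camera call takes 0.05 s, during which the arm holds its last target. There are 200 camera calls.

### The job

Turn the metering valve's black knob clockwise until its pointer lines up with the small tab standing on the rim of the dial. Then lock that setting: swing the lock ring under the dial round clockwise by its upright post until you feel it seat, and push on until it is firmly hand-tight (about 12 N at the post; past 18 N the thread is forced), and let go. Leave the setting and the things round the valve as they are.

Things in the scene. Friction and masses are not known exactly. Their poses are not given: they have to be found in the camera images.
- dial_centre (a point): Centre of the top face of the white dial (90 mm across), 62 mm above the worktop, on the upright axis of the metering valve; z up. The valve is fixed to the worktop, turned up to 0.4 rad: base plate 140 x 120 x 8 mm, metal block 96 x 80 mm up to 42 mm high with two brass hose barbs 30 mm long below 35 mm; above it steel lock ring, dial and black knob on one axis.
- knob_grip (a point): Middle of the black knob's grip, a bar 36 mm long, 12 mm wide and 28 mm high, between 67 and 95 mm above the worktop, on the valve's axis (this point is 82 mm above the worktop). Its x axis points along the bar towards the pointer, z up. Under the bar is a skirt 42 mm across, 62 to 70 mm above the worktop.
- pointer_tip (a point): Tip of the knob's pointer, a nose 6 mm wide with a white line, at one end of the bar, 38 mm from the axis, just above the dial (62 to 67 mm above the worktop).
- tab_mark (a point): The place where the pointer's tip must come: the point 38 mm from the axis, at the inner end of the small dark steel tab (6 mm wide, 9 mm long, up to 66 mm above the worktop) clipped on the rim of the white dial. The tab stays where it is.
- set_knob (a joint): Angle of the knob, rad, grows clockwise as seen from above; turns with about 0.06 Nm of friction and stays where left. It has 0.4 to 1.5 rad to go.
- lock_ring (a joint): Ring angle, rad, grows clockwise from above (tightening); starts loose at 0 to 0.25. Drag up to 5 N at the post. After 0.5 to 1.5 rad of turning (differs each time, not visible) a dog in the ring (ring_dog) meets its seat (clamp_face); then the force rises 1 to 2 N per mm at the post. Pushed with 10 to 15 N it stays tight when let go, springing back slightly; past 18 N it is forced.
- post (a point): On the axis of the lock ring's upright round steel post, 66 mm above the worktop. The post is 12 mm across, 44 to 80 mm above the worktop, 85 mm from the valve's axis, round which it swings with the ring. The ring (100 mm across, 44 to 57 mm above the worktop) carries it on a rod 8 mm thick at 50 mm height.
- beaker: Small glass beaker, 45 mm across, 58 mm high; bystander. Origin under its centre.
- timer: White timer, 60 x 66 x 18 mm; bystander. Origin under its centre.
- petri_dish: Petri dish, 60 mm across, 13 mm high; bystander. Origin under its centre.
- tube: Standing centrifuge tube with cap, 34 mm across, 113 mm high; bystander. Origin under its centre.
- marker_pen: Marker pen, 132 mm long, lying; bystander. Origin under its centre.
- pot: White sample pot with lid, 68 mm across, 63 mm high; bystander. Origin under its centre.
- forceps: Steel forceps, 134 mm long, lying; bystander. Origin under their centre.
Mind the look-alikes: they are no part of the job. Of the things that look like the part that bears dial_centre, the larger one is meant.

How it is judged (in metres and radians):
On the way, in this order (a step that is already met when the one before it is completed fails the run):
1. the pointer's tip stands within 4 mm of the tab's mark while the lock ring is still loose (horizontal distance between pointer_tip and tab_mark below 0.004 m and contact force between ring_dog and clamp_face below 1 N), for 0.3 s.
2. the lock ring is tight on its seat (contact force between ring_dog and clamp_face above 7 N), for 0.2 s.
At the end, for the whole second after the job is handed in: The pointer's tip is within 4 mm of the tab's mark and the released lock ring stays tight (at least 7 N between the ring and its seat inside, which a push of about 8 N at the post leaves behind), at rest (horizontal distance between pointer_tip and tab_mark below 0.004 m and contact force between ring_dog and clamp_face above 7 N and velocity of joint lock_ring below 0.05 rad/s); the robot touches nothing.
It fails at once if the lock ring is forced (more than 42 N on its seat inside, about 20 N at the post) (contact force between ring_dog and clamp_face above 42 N).
It fails at once if a bystander is moved more than 25 mm (distance of any of beaker, timer, petri_dish, tube, marker_pen, pot, forceps from where it was at the start of the episode above 0.025 m).
It also fails if it takes over 67 s, if anything falls off the work surface, if the arm or the gripper's body presses on something with over 40 N, if the wrist force passes 120 N, or if a joint passes its speed limit or range.

## Working session

There is one attempt and no reset: what is moved stays moved. The work goes in short steps, Python scripts to look and compute and a tool call to move; the robot and the scene stay as the last step left them, time stands still between calls to the robot, and variables do not carry over. Pictures are saved under pics/ and viewed, at most 10 in all, crops included, and the job is handed in when it is done.

Besides the shell and the picture viewer there is one more tool, called after ">>>" by a JSON object that holds its "method" and its "body". step_arm: Moves the arm, as the interface text tells. Its arguments: {"type":"object","properties":{"targets":{"type":"string"},"claw":{"type":"number"}},"required":["targets"]}

```bash
mkdir -p pics; cat > h.py <<'E'
import numpy as np, cv2, pickle
from station import sense, cams, r
def cap(n):
    s=sense(); c=cams.capture(n); c['s']=s
    f=c['frame']; H=f.shape[0]; c['f']=H/2/np.tan(np.radians(c['vertical_fov'])/2)
    if n=='wrist':
        T=np.eye(4); T[:3,:3]=np.array(s['ee_rot']); T[:3,3]=s['tcp_pos']
        M=T@np.array(c['tool_from_camera']); c['eye']=M[:3,3]; c['rotation']=M[:3,:3]
    c['eye']=np.array(c['eye']); c['rotation']=np.array(c['rotation'])
    return c
def ray(c,u,v,z):
    d=c['rotation']@np.array([(u-c['cx'])/c['f'],(v-c['cy'])/c['f'],1]); e=c['eye']
    return (e+d*(z-e[2])/d[2]).round(4)
def proj(c,p):
    q=c['rotation'].T@(np.array(p)-c['eye']); return (q[:2]/q[2]*c['f']+[c['cx'],c['cy']]).round(1)
E
python3 - <<'E'
from h import *
a=[]
for n in ['scene','top']:
    c=cap(n); pickle.dump(c,open(n+'.pkl','wb')); cv2.imwrite(f'pics/{n}0.png',c['frame'])
    print(n,c['eye'],c['rotation'],c['f'],c['cx'],c['cy'])
print(sense())
E
```

```text
scene [-0.23056139 -0.35388864  0.9542617 ] [[ 0.50600621 -0.58263881  0.63599508]
 [-0.8622551  -0.32308909  0.39003791]
 [-0.02176815 -0.74575161 -0.66586837]] 491.90538885437695 254.93529996875765 187.6305151010961
top [0.50338226 0.13863806 1.07511184] [[ 0.02713562 -0.99393511  0.1065676 ]
 [-0.99926234 -0.02407299  0.02992105]
 [-0.02717418 -0.10730092 -0.99385516]] 408.46994578776275 251.4667360958014 185.3073990913234
{'time_s': 0.1, 'joints': array([ 8.36292866e+01,  2.20863713e+01,  3.87425272e-01, -2.54906250e-02,
       -6.84110909e+01, -1.48181815e+01]), 'joint_velocities': array([-0.03855872, -0.13222268,  0.11690431,  0.03442437, -0.06411172,
        0.00055663]), 'effort': array([-8.67133463e-05, -3.91687346e+01,  1.87936360e+01,  4.23185259e+00,
        1.34744402e-02, -7.56224472e-05]), 'tcp_pos': array([0.2256744 , 0.58225525, 0.22156712]), 'ee_rot': array([[ 9.32334579e-01, -3.61596242e-01, -6.24227591e-04],
       [-3.61596770e-01, -9.32332723e-01, -1.86270872e-03],
       [ 9.15606649e-05,  1.96238643e-03, -9.99998070e-01]]), 'wrist_force': array([-0.34353847,  0.70682462,  0.10814648]), 'moment': array([ 0.0178716 , -0.00653507,  0.0241894 ]), 'gripper_force': 0.0, 'gripper_width': 0.9969573766784275}
```

View pics/top0.png

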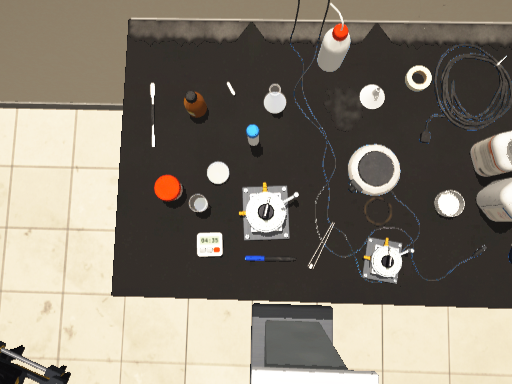

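View pics/scene0.png

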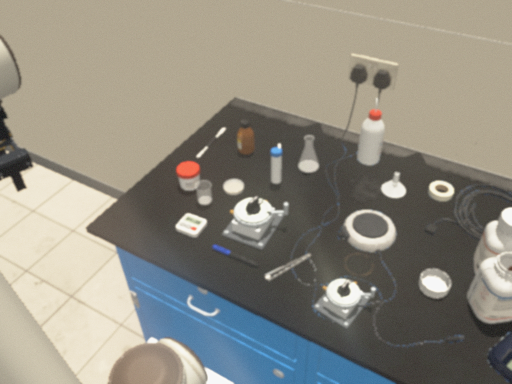

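The top picture shows two look-alike valves, at (266,212) and (386,262). The one at (266,212) is clearly the larger, so it is the one meant. I'll confirm it in an enlarged crop.

```bash
python3 - <<'E'
from h import *
c=pickle.load(open('top.pkl','rb'))
cv2.imwrite('pics/crop1.png',cv2.resize(c['frame'][165:255,210:320],None,fx=6.5,fy=6.5,interpolation=cv2.INTER_CUBIC))
print(ray(c,266,211,.062), ray(c,386,261,.05), ray(c,295,195,.08),[ (n,ray(c,u,v,z)) for n,u,v,z in [('tube',253,131,.113),('petri',218,173,.01),('beaker',199,203,.058),('timer',209,245,.018),('pen',270,259,.01),('forc',321,246,.01)]])
E
```

```text
[0.5489 0.1314 0.062 ] [ 0.4345 -0.1657  0.05  ] [0.5889 0.0618 0.08  ] [('tube', array([0.7379, 0.1675, 0.113 ])), ('petri', array([0.6481, 0.2599, 0.01  ])), ('beaker', array([0.5647, 0.2994, 0.058 ])), ('timer', array([0.4598, 0.2755, 0.018 ])), ('pen', array([0.4283, 0.1179, 0.01  ])), ('forc', array([ 0.4651, -0.0123,  0.01  ]))]
```

View pics/crop1.png

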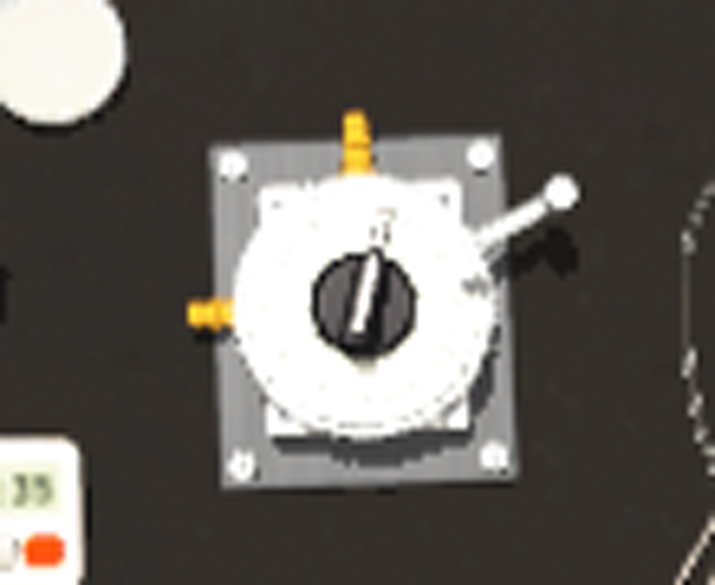

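The crop confirms the larger valve. The dial centre is at about crop (363,305) and the pointer points up and slightly right, towards (378,240). A dark tab sits near (478,283), and the post is at (562,193). I'll move above it now.

>>> {"method": "step_arm", "body": {"targets": "3.3 2.2 0 0;3.3 2.2 0 0;3.3 2.2 0 0;3.3 2.2 0 0;3.3 2.2 0 0;3.3 2.2 0 0;3.3 2.2 0 0;3.3 2.2 0 0;3.3 2.2 0 0;3.3 2.2 0 0;3.3 2.2 0 0;3.3 2.2 0 0", "claw": 5}}

```text
time_s: 1.1
tcp_pos: [0.5002, 0.1916, 0.2223]
ee_rot: [[0.932, -0.361, -0.001], [-0.361, -0.932, -0.0], [-0.0, 0.0, -1.0]]
wrist_force: [0.4, 0.3, -0.3]
gripper_width: 0.575
gripper_force: 0.0
```

>>> {"method": "step_arm", "body": {"targets": "0 0 0 0;0 0 0 0;0 0 0 0"}}

```text
time_s: 1.35
tcp_pos: [0.4994, 0.1932, 0.2221]
ee_rot: [[0.932, -0.362, -0.001], [-0.362, -0.932, -0.0], [-0.001, 0.001, -1.0]]
wrist_force: [0.9, 0.2, -0.1]
gripper_width: 0.576
gripper_force: 0.0
```

```bash
python3 - <<'E'
from h import *
c=cap('wrist'); pickle.dump(c,open('w1.pkl','wb')); cv2.imwrite('pics/w1.png',c['frame'])
print(c['s'],c['tool_from_camera'],c['f'],c['eye'],proj(c,[.549,.131,.062]))
E
```

```text
{'time_s': 1.35, 'joints': array([ 3.85010404e+01,  1.33771424e+01, -1.21138139e+01, -2.28373246e-02,
       -6.45568069e+01,  3.02720997e+01]), 'joint_velocities': array([ 1.82198636, -0.27972286, -0.06721403,  0.04414382, -0.01699813,
        0.06481122]), 'effort': array([-7.92963635e-01, -3.06640863e+01,  1.82733107e+01,  4.09412161e+00,
        6.22202712e-02,  1.03908991e-03]), 'tcp_pos': array([0.49943692, 0.19323385, 0.22212442]), 'ee_rot': array([[ 9.32091784e-01, -3.62221117e-01, -8.76433874e-04],
       [-3.62221440e-01, -9.32092041e-01, -2.37257673e-04],
       [-7.30977298e-04,  5.38609067e-04, -9.99999588e-01]]), 'wrist_force': array([ 0.92715139,  0.23680462, -0.14156439]), 'moment': array([0.02192022, 0.01459191, 0.01235297]), 'gripper_force': 0.0, 'gripper_width': 0.5757527269005001} [[ 3.67464941e-04 -9.58342584e-01 -2.85621001e-01  7.91335913e-02]
 [ 9.99999930e-01  3.72575596e-04  3.64463925e-05  9.36274524e-05]
 [ 7.14872849e-05 -2.85620995e-01  9.58342654e-01 -1.61628420e-01]
 [ 0.00000000e+00  0.00000000e+00  0.00000000e+00  1.00000000e+00]] 339.75408270709386 [0.57330443 0.16452105 0.38369498] [299.6  95.6]
```

View pics/w1.png

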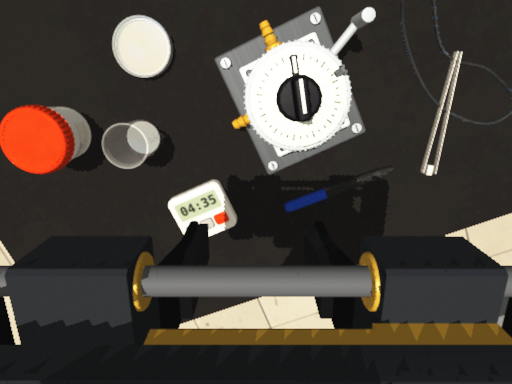

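The wrist view shows the valve with the dial centre near (299,97), the pointer nose at (294,62), the tab at (342,72) and the post top at (368,15). I'll take one enlarged crop to refine these.

```bash
python3 - <<'E'
from h import *
c=pickle.load(open('w1.pkl','rb'))
cv2.imwrite('pics/w1c.png',cv2.resize(c['frame'][0:160,220:400],None,fx=3.7,fy=3.7,interpolation=cv2.INTER_CUBIC))
E
```

```text
(no output)
```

View pics/w1c.png

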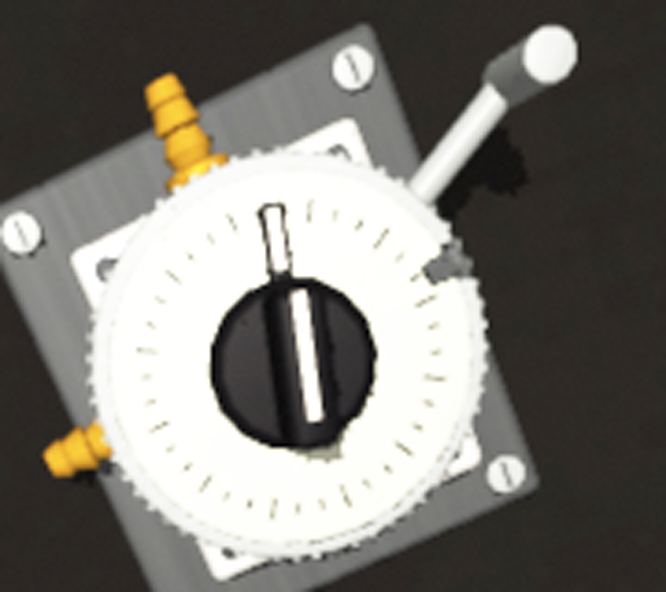

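```bash
python3 - <<'E'
from h import *
c=pickle.load(open('w1.pkl','rb'))
g=lambda x,y,z: ray(c,220+x/3.7,y/3.7,z)
ctr=g(293,363,.070); P=dict(bar1=g(298,290,.095),bar2=g(314,423,.095),tip=g(272,206,.066),tab=g(428,273,.065),post=g(550,53,.08))
print(ctr)
for k,p in P.items():
    d=(p-ctr)[:2]; print(k,p,np.hypot(*d).round(4),np.degrees(np.arctan2(d[1],d[0])).round(1))
print('bar',np.degrees(np.arctan2(*(P['bar1']-P['bar2'])[1::-1])), (P['bar1']+P['bar2'])/2)
E
```

```text
[0.5476 0.1329 0.07  ]
bar1 [0.564  0.1293 0.095 ] 0.0168 -12.4
bar2 [0.5356 0.1353 0.095 ] 0.0122 168.7
tip [0.5832 0.1253 0.066 ] 0.0364 -12.1
tab [0.5553 0.0951 0.065 ] 0.0386 -78.5
post [0.5904 0.0597 0.08  ] 0.0848 -59.7
bar -11.929322177238348 [0.5498 0.1323 0.095 ]
```

>>> {"method": "step_arm", "body": {"targets": "0 0 0 -4.6;0 0 0 -4.6;2 1.6 2 0;2 1.6 2 0;2.1 1.7 2 0;0 0 2 0;0 0 2 0;0 0 0 0;0 0 0 0;0 0 0 0", "claw": 4}}

```text
time_s: 2.23
tcp_pos: [0.5497, 0.1343, 0.1238]
ee_rot: [[0.979, -0.205, 0.002], [-0.205, -0.979, 0.0], [0.002, -0.001, -1.0]]
wrist_force: [0.2, -1.0, 1.1]
gripper_width: 0.461
gripper_force: 0.0
```

```bash
python3 - <<'E'
from h import *
c=cap('wrist'); pickle.dump(c,open('w2.pkl','wb')); cv2.imwrite('pics/w2.png',c['frame'])
print(c['s']['tcp_pos'],c['s']['ee_rot'],c['s']['wrist_force'])
print([proj(c,p) for p in ([.5485,.1325,.095],[.559,.096,.065],[.5904,.0597,.08])])
E
```

```text
[0.54969238 0.1342713  0.12383059] [[ 9.78696556e-01 -2.05301957e-01  2.03918711e-03]
 [-2.05303335e-01 -9.78698269e-01  4.88812616e-04]
 [ 1.89539471e-03 -8.97051139e-04 -9.99997801e-01]] [ 0.20473921 -1.02229848  1.12241845]
[array([259. , 221.9]), array([308.5, 180.2]), array([363.5, 125.7])]
```

View pics/w2.png

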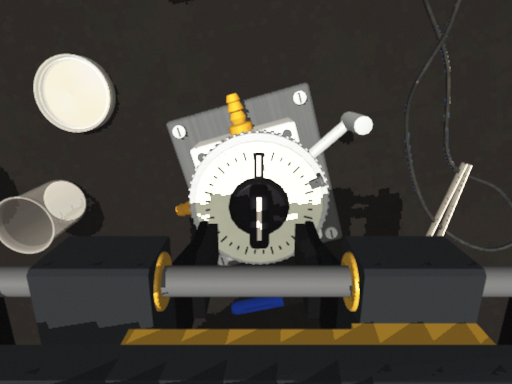

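The wrist view shows the knob bar at (259,222) centred between the fingers, the pointer straight up at (259,160), the tab at (318,182) and the post at (363,125). I'll go down and grip.

>>> {"method": "step_arm", "body": {"targets": "-0.1 0.15 1 0;0 0 1.5 0;0 0 1.5 0;0 0 1 0;0 0 0 0;0 0 0 0", "claw": 4}}

```text
time_s: 2.78
tcp_pos: [0.5479, 0.1316, 0.0725]
ee_rot: [[0.978, -0.207, -0.0], [-0.207, -0.978, -0.0], [-0.0, 0.0, -1.0]]
wrist_force: [-0.6, 0.3, 0.6]
gripper_width: 0.459
gripper_force: 0.0
```

>>> {"method": "step_arm", "body": {"targets": "0 0 0 0;0 0 0 0;0 0 0 0;0 0 0 0;0 0 0 0;0 0 0 0", "claw": 0.8}}

```text
time_s: 3.28
tcp_pos: [0.5484, 0.1327, 0.073]
ee_rot: [[0.978, -0.208, 0.002], [-0.208, -0.978, 0.002], [0.001, -0.003, -1.0]]
wrist_force: [0.1, 3.6, 0.2]
gripper_width: 0.134
gripper_force: 30.0
```

>>> {"method": "step_arm", "body": {"targets": "0 -0.05 0 2;0 0 0 5;0 0 0 6;0 0 0 6;0 0 0 6;0 0 0 6;0 0 0 6;0 0 0 6;0 0 0 6;0 0 0 6;0 0 0 6;0 0 0 4"}}

```text
time_s: 4.28
tcp_pos: [0.5473, 0.1316, 0.0729]
ee_rot: [[0.221, -0.975, -0.001], [-0.975, -0.221, -0.001], [0.001, 0.002, -1.0]]
wrist_force: [-2.7, -0.4, 3.6]
gripper_width: 0.139
gripper_force: 30.0
```

>>> {"method": "step_arm", "body": {"targets": "0 0 0 1;0 0 0 0;0 0 0 0;0 0 0 0;0 0 0 0"}}

```text
time_s: 4.7
tcp_pos: [0.5473, 0.1317, 0.0729]
ee_rot: [[0.209, -0.978, -0.001], [-0.978, -0.209, -0.001], [0.0, 0.002, -1.0]]
wrist_force: [-3.8, -0.6, 4.8]
gripper_width: 0.135
gripper_force: 30.0
```

```bash
python3 - <<'E'
from h import *
c=cap('wrist'); pickle.dump(c,open('w3.pkl','wb'))
f=c['frame']; cv2.imwrite('pics/w3.png',cv2.resize(f[90:290,130:390],None,fx=3,fy=3,interpolation=cv2.INTER_CUBIC))
R=c['s']['ee_rot']; print(np.degrees(np.arctan2(R[1][0],R[0][0])),c['s']['tcp_pos'],c['s']['moment'])
E
```

```text
-77.90846528487222 [0.54728612 0.13168255 0.07291189] [-0.18596352  1.0551807  -0.06670698]
```

View pics/w3.png

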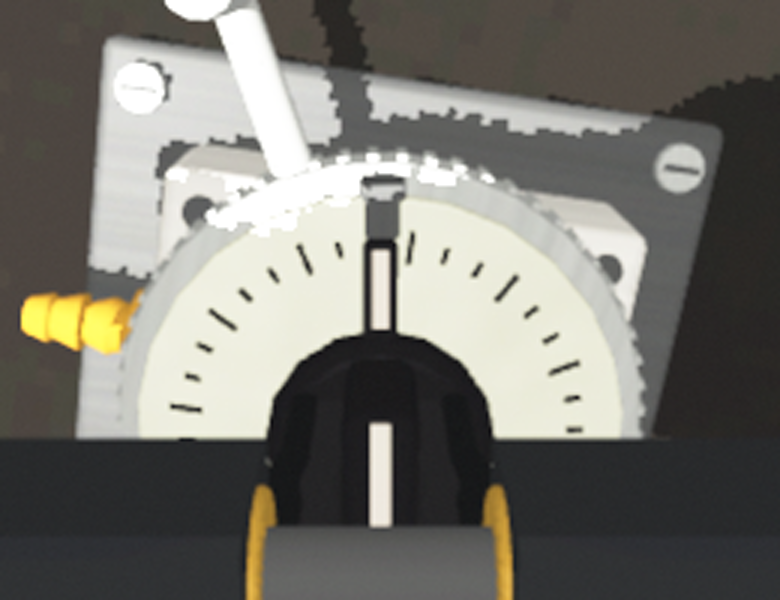

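The pointer line at crop (380,245) is just short of the tab at (384,215), about 1° to go. I'll nudge it 1°, release and lift.

>>> {"method": "step_arm", "body": {"targets": "0 0 0 1;0 0 0 0;0 0 0 0;0 0 0 0"}}

```text
time_s: 5.08
tcp_pos: [0.5473, 0.1317, 0.0729]
ee_rot: [[0.193, -0.981, -0.001], [-0.981, -0.193, -0.001], [0.001, 0.002, -1.0]]
wrist_force: [-4.2, 0.4, 5.5]
gripper_width: 0.137
gripper_force: 30.0
```

>>> {"method": "step_arm", "body": {"targets": "0 0 0 0;0 0 0 0;0 0 0 0;0 0 0 0;0 0 -1 0;0 0 -2 0;0 0 -2 0;0 0 -1 0;0 0 0 0;0 0 0 0", "claw": 4}}

```text
time_s: 5.92
tcp_pos: [0.548, 0.1322, 0.1329]
ee_rot: [[0.191, -0.982, 0.001], [-0.982, -0.191, 0.001], [-0.001, -0.001, -1.0]]
wrist_force: [-1.2, -0.8, -0.8]
gripper_width: 0.46
gripper_force: 0.0
```

>>> {"method": "step_arm", "body": {"targets": "0 0 0 -6.5;0 0 0 -6.5;0 0 0 -6;2.1 -0.8 0 0;2.1 -0.8 0 0;2.1 -0.8 0 0;2.1 -0.7 0 0;0 0 0 0;0 0 0 0;0 0 0 0", "claw": 0}}

```text
time_s: 6.75
tcp_pos: [0.6157, 0.0747, 0.1311]
ee_rot: [[0.5, -0.866, -0.003], [-0.866, -0.5, -0.001], [-0.001, 0.003, -1.0]]
wrist_force: [-0.7, -0.0, -0.3]
gripper_width: 0.009
gripper_force: 0.0
```

```bash
python3 - <<'E'
from h import *
c=cap('wrist'); pickle.dump(c,open('w4.pkl','wb'))
f=c['frame']; cv2.imwrite('pics/w4.png',f)
R=c['s']['ee_rot']; print(np.degrees(np.arctan2(R[1][0],R[0][0])),c['s']['tcp_pos'],c['s']['wrist_force'],c['s']['gripper_width'],c['s']['joints'])
t=cap('top'); cv2.imwrite('pics/t4.png',cv2.resize(t['frame'][165:255,210:320],None,fx=6.5,fy=6.5,interpolation=cv2.INTER_CUBIC))
cv2.imwrite('pics/s4.png',cap('scene')['frame'])
E
```

```text
-60.01186954682142 [0.61573338 0.07472549 0.13107155] [-0.74037213 -0.0317526  -0.33261508] 0.009139740718973662 [ 2.18343712e+01  2.59632170e+01 -7.22231556e+00 -3.53137526e-02
 -5.69839958e+01  8.17312078e+00]
```

View pics/w4.png

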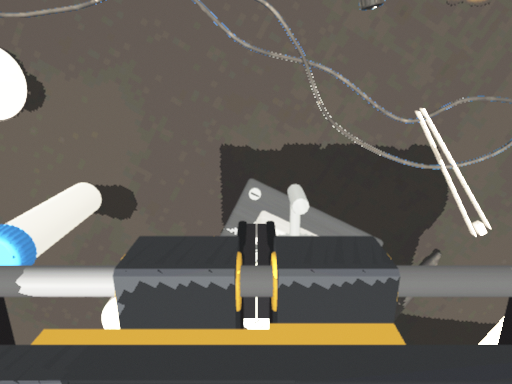

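The post top is at (297,193) and the closed fingers at (257,230), on its counter-clockwise side. I'll compute the gap.

```bash
python3 - <<'E'
from h import *
c=pickle.load(open('w4.pkl','rb')); p=ray(c,297,191,.08); R=c['s']['ee_rot']
print(p, R.T@(p-c['s']['tcp_pos'])*100, R.T@(np.array([.548,.132,.1])-c['s']['tcp_pos'])*100)
E
```

```text
[0.5983 0.0513 0.08  ] [1.16234916 2.66621842 5.11370864] [-8.34326746  2.9949795   3.12349037]
```

```bash
python3 - <<'E'
from h import *
c=pickle.load(open('w4.pkl','rb')); R=c['s']['ee_rot']
for q in ([.5904,.0597,.08],[.5904,.0597,.044]): print(proj(c,q), R.T@(np.array(q)-c['s']['tcp_pos'])*100)
p=ray(c,301,206,.08); print(p, R.T@(p-c['s']['tcp_pos'])*100)
E
```

```text
[300.4 207. ] [0.03994306 2.93060695 5.11550883]
[294.4 190.7] [0.04329549 2.92032706 8.71549259]
[0.5905 0.0589 0.08  ] [0.11423155 2.96193138 5.1155291 ]
```

The earlier post estimate projects consistently, with its top at about (300,207), so the post is 2.9 cm along tool y. I'll descend and push.

>>> {"method": "step_arm", "body": {"targets": "0 0 1.5 0;0 0 2 0;0 0 2 0;0 0 1.6 0;0 0 0 0;0 0 0 0"}}

```text
time_s: 7.4
tcp_pos: [0.6162, 0.0752, 0.0612]
ee_rot: [[0.501, -0.865, -0.002], [-0.865, -0.501, -0.001], [-0.0, 0.002, -1.0]]
wrist_force: [-0.7, -0.7, -0.1]
gripper_width: 0.006
gripper_force: 0.0
```

>>> {"method": "step_arm", "body": {"targets": "0 0.2 0 0;0 0.2 0 0;0 0.2 0 0;0 0.2 0 0;0 0 0 0;0 0 0 0"}}

```text
time_s: 7.9
tcp_pos: [0.61, 0.0708, 0.0621]
ee_rot: [[0.5, -0.866, 0.001], [-0.866, -0.5, 0.0], [0.0, -0.001, -1.0]]
wrist_force: [0.3, -0.1, -0.4]
gripper_width: 0.001
gripper_force: 0.0
```

>>> {"method": "step_arm", "body": {"targets": "0 0.2 0 0;0.07 0.3 0 2;0.07 0.3 0 2;0.07 0.3 0 2;0.07 0.3 0 2;0.07 0.3 0 2;0.07 0.3 0 2;0.07 0.3 0 2;0 0 0 0;0 0 0 0"}}

```text
time_s: 8.73
tcp_pos: [0.5926, 0.0576, 0.0617]
ee_rot: [[0.277, -0.961, 0.003], [-0.961, -0.277, 0.001], [-0.0, -0.004, -1.0]]
wrist_force: [4.0, 2.1, -2.5]
gripper_width: 0.005
gripper_force: 2.3
```

```bash
cat > st.py <<'E'
from h import *
s=sense(); R=s['ee_rot']; p=s['tcp_pos']; C=np.array([.548,.132,p[2]])
print(s['time_s'],'yaw',np.degrees(np.arctan2(R[1][0],R[0][0])).round(1),'tool-v',(R.T@(p-C)*100).round(2),'F tool',(R.T@s['wrist_force']).round(2),'w',s['gripper_width'],'J6',s['joints'][5],'z',p[2])
E
python3 st.py
```

```text
8.7333 yaw -73.9 tool-v [ 8.38 -2.22  0.01] F tool [-0.86 -4.42  2.48] w 0.004604955817375032 J6 -5.045420869529999 z 0.0617258588588265
```

>>> {"method": "step_arm", "body": {"targets": "0.04 0.15 0 1;0.04 0.15 0 1;0.04 0.15 0 1;0.04 0.15 0 1;0 0 0 0"}}

```text
time_s: 9.15
tcp_pos: [0.5856, 0.0539, 0.0617]
ee_rot: [[0.207, -0.978, 0.0], [-0.978, -0.207, 0.0], [-0.0, -0.0, -1.0]]
wrist_force: [3.4, 2.8, -2.5]
gripper_width: 0.004
gripper_force: 2.0
```

```bash
python3 st.py
```

```text
9.15 yaw -78.0 tool-v [ 8.42 -2.06 -0.  ] F tool [-2.02 -3.93  2.53] w 0.004117570572596063 J6 -9.044985151314798 z 0.06166259662581719
```

>>> {"method": "step_arm", "body": {"targets": "0.04 0.15 0 1;0.04 0.15 0 1;0.04 0.15 0 1;0.04 0.15 0 1;0 0 0 0"}}

```text
time_s: 9.57
tcp_pos: [0.58, 0.0513, 0.0617]
ee_rot: [[0.139, -0.99, 0.0], [-0.99, -0.139, 0.0], [-0.0, -0.0, -1.0]]
wrist_force: [2.8, 3.1, -2.2]
gripper_width: 0.004
gripper_force: 1.9
```

>>> {"method": "step_arm", "body": {"targets": "0.04 0.15 0 1;0.04 0.15 0 1;0.04 0.15 0 1;0.04 0.15 0 1;0 0 0 0"}}

```text
time_s: 9.98
tcp_pos: [0.5744, 0.049, 0.0619]
ee_rot: [[0.07, -0.998, 0.001], [-0.998, -0.07, 0.0], [-0.0, -0.001, -1.0]]
wrist_force: [3.2, 3.5, -2.4]
gripper_width: 0.003
gripper_force: 1.9
```

>>> {"method": "step_arm", "body": {"targets": "0.04 0.15 0 1;0.04 0.15 0 1;0.04 0.15 0 1;0.04 0.15 0 1;0 0 0 0"}}

```text
time_s: 10.4
tcp_pos: [0.5687, 0.0471, 0.0619]
ee_rot: [[0.0, -1.0, 0.001], [-1.0, -0.0, 0.0], [-0.0, -0.001, -1.0]]
wrist_force: [3.3, 2.7, -2.0]
gripper_width: 0.006
gripper_force: 1.9
```

>>> {"method": "step_arm", "body": {"targets": "0.04 0.15 0 1;0.04 0.15 0 1;0.04 0.15 0 1;0.04 0.15 0 1;0 0 0 0"}}

```text
time_s: 10.82
tcp_pos: [0.5627, 0.0456, 0.062]
ee_rot: [[-0.069, -0.998, 0.001], [-0.998, 0.069, 0.0], [-0.0, -0.001, -1.0]]
wrist_force: [4.2, 2.3, -0.4]
gripper_width: 0.003
gripper_force: 1.9
```

>>> {"method": "step_arm", "body": {"targets": "0.04 0.15 0 1;0.04 0.15 0 1;0.04 0.15 0 1;0.04 0.15 0 1;0 0 0 0"}}

```text
time_s: 11.23
tcp_pos: [0.5566, 0.0446, 0.062]
ee_rot: [[-0.138, -0.99, 0.001], [-0.99, 0.138, 0.0], [-0.0, -0.001, -1.0]]
wrist_force: [3.7, 2.3, -0.4]
gripper_width: 0.005
gripper_force: 1.9
```

>>> {"method": "step_arm", "body": {"targets": "0.03 0.15 0 1;0.03 0.15 0 1;0.03 0.15 0 1;0.03 0.15 0 1;0 0 0 0"}}

```text
time_s: 11.65
tcp_pos: [0.5504, 0.0442, 0.0619]
ee_rot: [[-0.207, -0.978, 0.001], [-0.978, 0.207, -0.0], [0.0, -0.001, -1.0]]
wrist_force: [4.8, 2.1, -0.7]
gripper_width: 0.004
gripper_force: 2.0
```

>>> {"method": "step_arm", "body": {"targets": "0.03 0.15 0 1;0.03 0.15 0 1;0.03 0.15 0 1;0.03 0.15 0 1;0 0 0 0"}}

```text
time_s: 12.07
tcp_pos: [0.5452, 0.0442, 0.0621]
ee_rot: [[-0.275, -0.962, 0.003], [-0.962, 0.275, -0.0], [-0.0, -0.003, -1.0]]
wrist_force: [7.1, -0.6, -0.7]
gripper_width: 0.006
gripper_force: 3.3
```

The force has risen to 7 N, so the ring has met its seat. Small steps from here.

>>> {"method": "step_arm", "body": {"targets": "0.03 0.15 0 1;0.03 0.15 0 1;0 0 0 0;0 0 0 0"}}

```text
time_s: 12.4
tcp_pos: [0.5427, 0.0443, 0.0621]
ee_rot: [[-0.307, -0.952, 0.003], [-0.952, 0.307, -0.001], [-0.0, -0.003, -1.0]]
wrist_force: [7.7, -1.4, -1.3]
gripper_width: 0.008
gripper_force: 4.0
```

>>> {"method": "step_arm", "body": {"targets": "0.03 0.15 0 1;0.03 0.15 0 1;0 0 0 0;0 0 0 0"}}

```text
time_s: 12.73
tcp_pos: [0.5401, 0.0445, 0.0622]
ee_rot: [[-0.34, -0.94, 0.004], [-0.94, 0.34, -0.001], [-0.001, -0.004, -1.0]]
wrist_force: [9.8, -1.7, -2.4]
gripper_width: 0.001
gripper_force: 4.8
```

>>> {"method": "step_arm", "body": {"targets": "0.03 0.15 0 1;0.03 0.15 0 1;0 0 0 0;0 0 0 0"}}

```text
time_s: 13.07
tcp_pos: [0.5375, 0.0448, 0.0623]
ee_rot: [[-0.373, -0.928, 0.005], [-0.928, 0.373, -0.001], [-0.001, -0.005, -1.0]]
wrist_force: [11.0, -3.1, -2.9]
gripper_width: 0.004
gripper_force: 5.6
```

```bash
python3 st.py
```

```text
13.0667 yaw -111.9 tool-v [ 8.48 -2.28  0.  ] F tool [ -1.22 -11.3    2.98] w 0.004243847668556555 J6 -44.14715586793842 z 0.0622746191964261
```

>>> {"method": "step_arm", "body": {"targets": "0.03 0.15 0 1;0 0 0 0;0 0 0 0;0 0 0 0;0 0 0 0"}}

```text
time_s: 13.48
tcp_pos: [0.5363, 0.0449, 0.0623]
ee_rot: [[-0.389, -0.921, 0.005], [-0.921, 0.389, -0.001], [-0.001, -0.005, -1.0]]
wrist_force: [10.7, -5.1, -3.4]
gripper_width: 0.01
gripper_force: 6.0
```

>>> {"method": "step_arm", "body": {"targets": "0.02 0.09 0 0.6;0 0 0 0;0 0 0 0;0 0 0 0"}}

```text
time_s: 13.82
tcp_pos: [0.5356, 0.0451, 0.0623]
ee_rot: [[-0.398, -0.917, 0.006], [-0.917, 0.398, -0.001], [-0.001, -0.006, -1.0]]
wrist_force: [11.9, -5.7, -3.4]
gripper_width: 0.004
gripper_force: 6.4
```

It reads 13.2 N at the post. I'll back off, lift and check.

>>> {"method": "step_arm", "body": {"targets": "0 -0.3 0 0;0 -0.4 0 0;0 -0.6 0 0;0 -0.6 0 0;0 0 -1 0;0 0 -2 0;0 0 -3 0;0 0 -3 0;0 0 -3 0;0 0 0 0;0 0 0 0;0 0 0 0"}}

```text
time_s: 14.82
tcp_pos: [0.5486, 0.0384, 0.1813]
ee_rot: [[-0.4, -0.916, -0.002], [-0.916, 0.4, 0.0], [0.001, 0.002, -1.0]]
wrist_force: [-1.0, -1.0, -0.4]
gripper_width: 0.003
gripper_force: 0.0
```

>>> {"method": "step_arm", "body": {"targets": "-4 0 -1 0;-4 0 -1 0;-4 0 -1 0;-4 0 0 0;0 0 0 0;0 0 0 0"}}

```text
time_s: 15.32
tcp_pos: [0.613, 0.1867, 0.2086]
ee_rot: [[-0.398, -0.917, -0.005], [-0.917, 0.398, -0.002], [0.004, 0.004, -1.0]]
wrist_force: [-0.6, -0.5, -0.1]
gripper_width: 0.001
gripper_force: 0.0
```

```bash
python3 st.py; python3 - <<'E'
from h import *
c=cap('wrist'); C=[.548,.132,.062]; u,v=proj(c,C).astype(int); print(u,v)
u=np.clip(u,100,411); v=np.clip(v,90,293)
cv2.imwrite('pics/w5.png',cv2.resize(c['frame'][v-90:v+90,u-100:u+100],None,fx=3,fy=3,interpolation=cv2.INTER_CUBIC))
E
```

```text
15.3167 yaw -113.5 tool-v [-7.61 -3.79 -0.05] F tool [0.7  0.33 0.06] w 0.0005991050840152144 J6 -54.80188345787469 z 0.20858848151011908
299 87
```

View pics/w5.png

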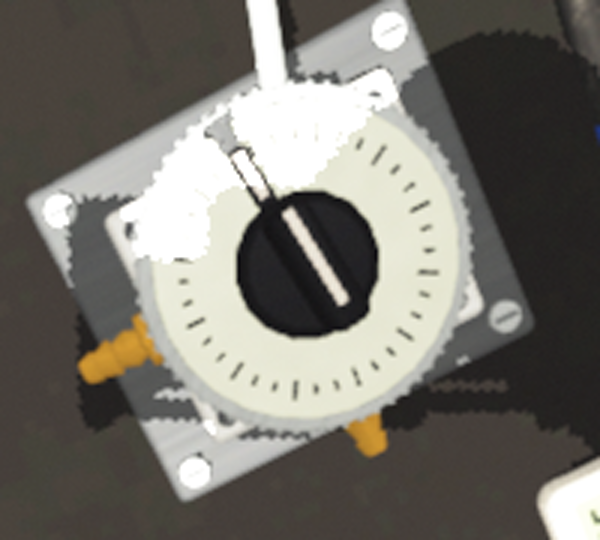

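The pointer at (238,152) still lines up with the tab at (220,130), and the lock ring's rod at (265,40) has stayed in its tightened position. Handing in.

```bash
python3 -c "
from station import r
print(r.finish_job())"
```

```text
the job is handed in; nothing more can be done
None
```

The knob's pointer lines up with the tab, the lock ring was seated and tightened to about 13 N at the post and released, and the job was handed in at about 15 s; the hand-in returned no verdict.

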